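Shut and lock the hatch of a blood separator module

ROBOT

A 6-joint arm with a two-finger parallel gripper is mounted at the origin on the work surface. World frame = base frame: x ahead of the robot, y to its left, z up, the work surface at z = 0. Lengths are in m, angles in degrees, forces in N, time in s.
With the tool pointing down it reaches from about 0.3 to 0.875 m from the base axis. Payload 6.4 kg.
Tool frame: the origin (TCP) lies on the centre line of the jaws, within the pads' length; the fingertips stand 22 mm ahead of it and the grasp point (between the pads) lies 3 mm ahead of it (arm.tip_extent is the distance from the TCP to the fingertips, in m); z points along the fingers, y is the direction in which the jaws open and shut (so a half turn about z gives the same grasp; the last joint's range is limited). The gripper opens to 88 mm and grips with 3 to 60 N. Pads are 18 mm wide; open, the fingers measure 123 mm over their backs; the gripper's body (75 mm by 187 mm) begins 45 mm behind the grasp point.
Start: joints at [60.373, 10.359, 92.074, -0, 77.567, -11.82], TCP at [0.176, 0.547, 0.261] pointing down, gripper open.
Joint ranges: [-171.53, 171.53], [-51.25, 118.39], [17.06, 147.69], [-65.23, 245.23], [0, 150.52], [-178.68, 178.68]. Speed limits (degrees/s): [147.25, 147.25, 172.46, 180, 180, 180].

INTERFACE

Orientations are given as [roll, pitch, yaw] about the fixed x, y, z axes, in that order (R = Rz(yaw) Ry(pitch) Rx(roll)).
In Python, from rig import status, snapshot, camera_params, arm gives the robot as it stands.
- The arm moves only by the tool drive_tool, never from a script. Its argument "deltas" is one flat list of numbers, 7 for each row, row after row: the shift along the world's x, y, z in m, then the turn, a rotation vector about the world's x, y, z in rad, then the finger opening in m, from 0 to 0.0881. A call has 1 to 20 rows; each row is the pose to reach, as a shift and turn from the pose commanded when the call began; what a row does not reach only later rows make up. A row lasts 1/12 s, in which the tool goes at most 41.7 mm and 7.16 degrees, less where a joint would pass 70% of its speed; a pose out of reach is approached as far as the arm can. A call with a gripper value outside its range is refused whole. The fingers move at their own pace and stop on an object; "squeeze" is the grip in N (left out, the last holds). Time passes only in rows, so rows that repeat a pose let the fingers close. It gives the time, the measured TCP pose, the force and the opening at its end, in the units of the state.
- status.get_obs(): the state, without advancing time (a new reading comes with each control period).
- snapshot(name): name is "scene" or "top"; returns (picture, depth): 384x512x3 uint8, red, green, blue; 384x512 float32, m along the optical axis (not along the pixel's ray), 0 where there is no reading.
- camera_params(name): a dict with "intrinsics" (3x3 intrinsics, pixels), "k1" (the pictures are not rectified: a ray, as slopes to the right and down, at radius r is drawn at 1 + k1 r^2 times it, then the intrinsics apply), "R" (3x3) and "t" (3): a world point X has camera coordinates R X + t. Camera axes: x right, y down, z forward; pixel columns grow to the right and rows downward; lengths in m; the calibration is good to about 2 mm. A picture is of the moment at which its call begins. camera_params takes no time and is no camera call.
- arm.close_job(): hands the job in, once; it reports no verdict.
The state is a dict: "time_s": time; "qpos": joint angles; "dq": joint speeds; "tau": joint torques, N m; "ee_pos": TCP position; "ee_rot": TCP orientation; "ft_force": force on the tool from outside, world axes, zero at the start; "torque": the same for the moment, N m; "finger_gap": finger opening in m.
Only numpy, scipy, OpenCV 4.12 (cv2) and the standard library are available. Lean on these libraries where they do the work, as an engineer would, in place of code of your own. Each camera call takes 0.05 s, during which the arm holds its last target.

TASK

The sliding hatch on top of the low beige separator module stands open. With the fingertips, push the hatch fully home towards the module's rear stop bar while its fastener is still unlocked; then, with a fingertip in the slot of the round blue quarter-turn fastener, turn it clockwise (seen from above) as far as it goes, so that the slot ends point at the green dots and the hatch is locked. Pick nothing up, leave everything else standing where it is, and finish clear of everything.

Things in the scene. Friction and masses are not known exactly. Their poses are not given: they have to be found in the camera images.
- separator: Low beige housing fixed to the table, 340 x 340 mm, deck 100 mm above the table. Origin: centre of its underside; z up; +x is its rear, where the hatch is pushed home. On the deck: a grey hatch (160 mm along x, 180 along y, top 24.5 mm above the deck; its -x edge can be pushed) between two aluminium rails along x, 14 mm high; at the rear a stop bar 20 mm high.
- hatch (a joint): How far the hatch stands open, m: 0 = home against the rear stop bar, 0.085 = fully open towards the housing's -x. It slides only along the housing's x, cannot be lifted, and stays where it is left (friction about 4 N).
- cam (a joint): Turn of the fastener, rad, growing clockwise seen from above: 0 = unlocked (slot across the slide, ends at the red dots), 1.57 = locked at its stop (slot along the slide, ends at the green dots). Stays where it is left (friction 0.12 N m). Its hidden tongue swings behind a keeper when the hatch is home and then bolts it; turned earlier, it blocks.
- slot (a point): Centre of the fastener's top, flush with the hatch top, 124.5 mm above the table; moves and turns with the fastener: a blue disc, 92 mm across, sunk in the hatch's middle, with a straight slot through its centre along this point's y: 28 mm wide, 88 long, 20 deep, black floor, white-edged cheeks. z up. Fingers in it can push the hatch along as well as turn.
- tape_roll: White paper tape roll lying flat on the housing's deck beside the hatch's left (+y) rail, 48 mm across, 20 mm high, hole 28 mm. Origin: centre of its underside. Leave alone.
- vial: Small amber jar with blue cap on the deck beside the hatch's right (-y) rail, 24 mm across, 42 mm high. Origin: centre of its underside. Leave alone.
- canister: Open white canister with two side handles on the table to the left, about 110 mm across, 130 mm high. Origin: centre of its underside. Leave alone.
- disinfectant: White bottle with blue cap on the table to the left, 64 mm across, 170 mm high. Origin: centre of its underside. Leave alone.
- swab_jar: Glass jar with steel cap on the table to the right, 70 mm across, 80 mm high. Origin: centre of its underside. Leave alone.
- marker: Black marker pen lying on the table to the right, 16 mm thick, about 120 to 136 mm long. Origin: its underside, middle. Leave alone.
- label_pack: Cardboard pack on the table to the right, 90 x 60 x 30 mm. Origin: centre of its underside. Leave alone.

How it is judged:
By the outcome, as a careful person would: the job done as asked, in the order asked, and still so for the second after the job is handed in, with the robot touching nothing.
It also fails if it takes over 43 s, if anything falls off the work surface, if the arm or the gripper's body presses on something with over 40 N, if the wrist force passes 120 N, or if a joint passes its speed limit or range.

## Working session

There is one attempt and no reset: what is moved stays moved. The work goes in short steps, Python scripts to look and compute and a tool call to move; the robot and the scene stay as the last step left them, time stands still between calls to the robot, and variables do not carry over. Pictures are saved under pics/ and viewed, and the job is handed in when it is done.

Besides the shell and the picture viewer there is one more tool, called after "Request:" by a JSON object that holds its "op" and its "data". drive_tool: Moves the arm, as the interface text tells. Its arguments: {"type":"object","properties":{"deltas":{"type":"array","items":{"type":"number"}},"squeeze":{"type":"number"}},"required":["deltas"]}

```bash
mkdir -p pics; python3 - <<'E'
from rig import status, snapshot, camera_params, arm
import cv2,numpy as np
print(status.get_obs())
for n in("scene","top"):
    p,d=snapshot(n); cv2.imwrite(f"pics/{n}0.png",p[:,:,::-1]); np.savez(f"{n}0.npz",p=p,d=d)
    print(n,camera_params(n))
E
```

```text
{'time_s': 0.0, 'qpos': array([ 6.03723386e+01,  1.03989131e+01,  9.21317407e+01, -5.86758789e-04,
        7.75658792e+01, -1.18202741e+01]), 'dq': array([-0.02734871,  0.00630829, -0.13101313,  0.04333596,  0.03471331,
        0.00203679]), 'tau': array([-3.43454321e-04, -4.33855140e+01, -3.41852224e+01,  7.01984949e-02,
        3.84597376e-02, -1.48934851e-04]), 'ee_pos': array([0.17558463, 0.54701896, 0.25983863]), 'ee_rot': array([-1.79905397e+02, -1.92134080e-02,  1.62192724e+02]), 'ft_force': array([ 0.90197509,  0.10887243, -0.62764482]), 'torque': array([-0.03099647, -0.01910402, -0.02835838]), 'finger_gap': 0.08805050326240224}
scene {'intrinsics': array([[448.20827145,   0.        , 260.30383673],
       [  0.        , 448.20827145, 191.02041646],
       [  0.        ,   0.        ,   1.        ]]), 'k1': -0.1613800506037438, 'R': array([[-0.68647022,  0.727076  , -0.0109146 ],
       [ 0.52791463,  0.48799702, -0.69510075],
       [-0.50006478, -0.48292794, -0.71882948]]), 't': array([ 0.37018077, -0.20376237,  1.66918465])}
top {'intrinsics': array([[481.95982857,   0.        , 258.11725123],
       [  0.        , 481.95982857, 195.11169762],
       [  0.        ,   0.        ,   1.        ]]), 'k1': -0.07580843574131436, 'R': array([[ 0.01446416, -0.99987051, -0.0070538 ],
       [-0.99753055, -0.0139447 , -0.06883571],
       [ 0.06872843,  0.00803203, -0.99760307]]), 't': array([-0.01335849,  0.50705043,  1.42653394])}
```

View pics/scene0.png

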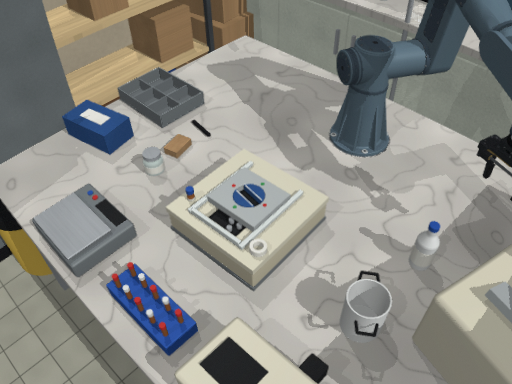

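View pics/top0.png

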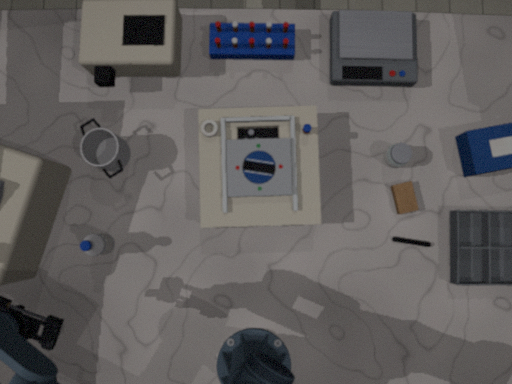

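```bash
cat > h.py <<'E'
from rig import status, snapshot, camera_params, arm
import cv2,numpy as np
def ray(n,uv,z):
    c=camera_params(n);K=c["intrinsics"]
    uv=np.atleast_2d(np.asarray(uv,float))
    p=cv2.undistortPoints(uv.reshape(-1,1,2),K,np.array([c["k1"],0,0,0,0.])).reshape(-1,2)
    R,t=np.array(c["R"]),np.array(c["t"])
    C=-R.T@t; D=np.c_[p,np.ones(len(p))]@R
    s=(z-C[2])/D[:,2]
    return C+s[:,None]*D
def crop(p,r0,r1,c0,c1,s,f): cv2.imwrite(f,cv2.resize(p[r0:r1,c0:c1,::-1],None,fx=s,fy=s,interpolation=cv2.INTER_CUBIC))
E
python3 - <<'E'
from h import *
p=np.load("top0.npz")["p"];crop(p,95,235,190,330,4,"pics/t1.png")
p=np.load("scene0.npz")["p"];crop(p,140,290,160,335,4,"pics/s1.png")
E
```

```text
(no output)
```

View pics/t1.png

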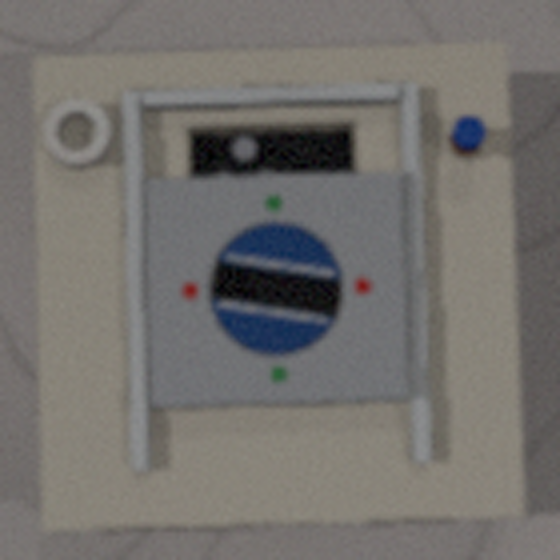

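View pics/s1.png

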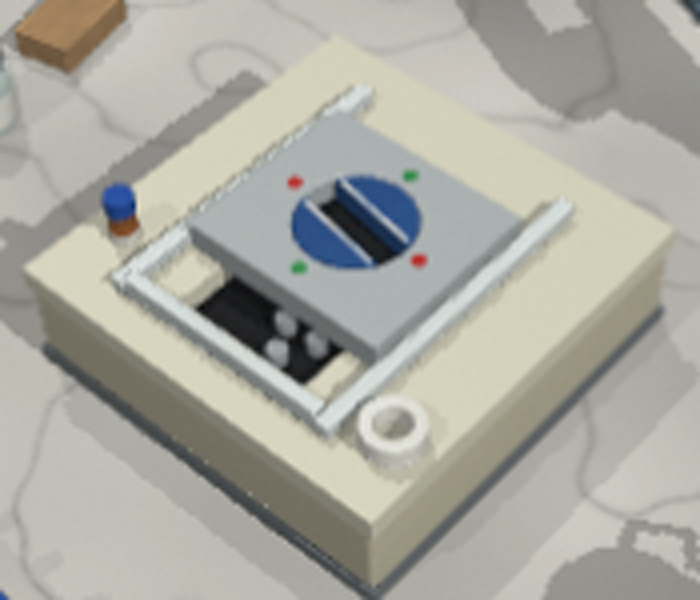

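```bash
cat > m.py <<'E'
from h import *
def measure(n,p,z=0.1245):
    hsv=cv2.cvtColor(p,cv2.COLOR_RGB2HSV).astype(int); H,S,V=hsv[...,0],hsv[...,1],hsv[...,2]
    rows,cols=np.mgrid[:384,:512]
    def near(mask,c,r):
        return mask&((cols-c[0])**2+(rows-c[1])**2<r*r)
    def blobs(mask,m=2):
        k,l,st,ce=cv2.connectedComponentsWithStats(mask.astype(np.uint8),connectivity=8)
        return [(ce[i],st[i,4]) for i in range(1,k) if st[i,4]>=m]
    c=(260,166) if n=="top" else (250,196)
    out={}
    for nm,m in(("red",((H<8)|(H>172))&(S>110)&(V>60)),("green",(H>45)&(H<80)&(S>70)),):
        b=blobs(near(m,c,60),3)
        for ce,a in b:
            print(n,nm,ce.round(1),a,ray(n,ce,z)[0].round(4))
    m=near((H>100)&(H<125)&(S>110),c,50)
    for ce,a in blobs(m,20): print(n,"blue",ce.round(1),a,ray(n,ce,z)[0].round(4))
    ys,xs=np.nonzero(m); P=ray(n,np.c_[xs,ys],z)[:,:2]
    # keep largest two blobs region
    hull=cv2.convexHull(P.astype(np.float32)*1000).reshape(-1,2)
    (cx,cy),r=cv2.minEnclosingCircle(hull); print("circ",cx,cy,r)
    return m
if __name__=="__main__":
    for n in("top","scene"):
        measure(n,np.load(n+"0.npz")["p"])
E
python3 m.py
python3 - <<'E'
from h import *
# zoomed pixel -> px: cubic resize: u=(x+.5)/4-.5
f=lambda x,y,c0,r0:((x+.5)/4-.5+c0,(y+.5)/4-.5+r0)
T=lambda *l:ray("top",[f(x,y,190,95) for x,y in l],.1245).round(4)
S=lambda *l:ray("scene",[f(x,y,160,140) for x,y in l],.1245).round(4)
a=T((228,258),(335,272),(218,307),(327,322));print(a)
b=S((305,201),(370,264),(341,182),(407,243));print(b)
for q in(a,b):
  for i in(0,2):
    d=q[i+1]-q[i];print(np.degrees(np.arctan2(d[1],d[0])))
# housing deck corners
print(ray("top",[f(x,y,190,95) for x,y in((33,58),(507,42),(524,514),(44,528))],.1).round(4))
print(ray("scene",[f(x,y,160,140) for x,y in((338,40),(672,232),(372,527),(26,268))],.1).round(4))
# hatch corners top z .1245: -x edge
print(T((150,178),(412,172),(415,398),(152,406)))
print("vial",ray("top",[f(468,134,190,95)],.142),"tape",ray("top",[f(79,132,190,95)],.12))
E
```

```text
top red [280. 166.] 9 [ 0.5819 -0.0668  0.1245]
top red [237.1 167.1] 8 [0.5772 0.0526 0.1245]
top green [258.1 145.3] 9 [ 0.6393 -0.005   0.1245]
top green [259.1 188.1] 8 [ 0.5193 -0.0095  0.1245]
top blue [260.2 156. ] 170 [ 0.6093 -0.0111  0.1245]
top blue [256.9 177.4] 174 [ 0.549  -0.0029  0.1245]
circ 615.3333740234375 -11.823199272155762 80.35411071777344
scene red [233.2 185.2] 6 [ 0.5809 -0.069   0.1245]
scene red [264.  204.5] 6 [0.5755 0.0505 0.1245]
scene green [262.  183.5] 6 [ 0.5181 -0.0112  0.1245]
scene green [234.4 206.3] 9 [ 0.6373 -0.006   0.1245]
scene blue [255.1 192.4] 196 [ 0.5582 -0.0011  0.1245]
scene blue [240.1 199.8] 140 [ 0.6088 -0.012   0.1245]
circ 578.6725463867188 -8.157461166381836 45.62556838989258
[[ 0.6     0.0265  0.1245]
 [ 0.5911 -0.0482  0.1245]
 [ 0.5655  0.0329  0.1245]
 [ 0.556  -0.0431  0.1245]]
[[ 0.5891 -0.0492  0.1245]
 [ 0.6014  0.0288  0.1245]
 [ 0.5573 -0.0437  0.1245]
 [ 0.5689  0.0341  0.1245]]
-96.79437660901029
-97.12501634890177
81.03868995211283
81.51965812063374
[[ 0.7466  0.1698  0.1   ]
 [ 0.7627 -0.1702  0.1   ]
 [ 0.4249 -0.1839  0.1   ]
 [ 0.4102  0.1539  0.1   ]]
[[ 0.4254 -0.1791  0.1   ]
 [ 0.4119  0.1543  0.1   ]
 [ 0.7482  0.1717  0.1   ]
 [ 0.7597 -0.1685  0.1   ]]
[[ 0.6558  0.0821  0.1245]
 [ 0.6624 -0.1013  0.1245]
 [ 0.5039 -0.1047  0.1245]
 [ 0.4958  0.0776  0.1245]]
vial [[ 0.68630382 -0.13870616  0.142     ]] tape [[0.68883397 0.13314723 0.12      ]]
```

Request:
{"op": "drive_tool", "data": {"deltas": [0.403,-0.555,0,0,0,0.176,0.036,0.403,-0.555,0,0,0,0.176,0.036,0.403,-0.555,0,0,0,0.176,0.036,0.403,-0.555,0,0,0,0.176,0.036,0.403,-0.555,0,0,0,0.176,0.036,0.403,-0.555,0,0,0,0.176,0.036,0.403,-0.555,0,0,0,0.176,0.036,0.403,-0.555,0,0,0,0.176,0.036,0.403,-0.555,0,0,0,0.176,0.036,0.403,-0.555,0,0,0,0.176,0.036,0.403,-0.555,0,0,0,0.176,0.036,0.403,-0.555,0,0,0,0.176,0.036,0.403,-0.555,0,0,0,0.176,0.036,0.403,-0.555,0,0,0,0.176,0.036,0.403,-0.555,0,0,0,0.176,0.036,0.403,-0.555,0,0,0,0.176,0.036,0.403,-0.555,0,0,0,0.176,0.036,0.403,-0.555,0,0,0,0.176,0.036,0.403,-0.555,0,0,0,0.176,0.036,0.403,-0.555,0,0,0,0.176,0.036]}}

```text
time_s: 1.77
ee_pos: [0.5781, -0.0068, 0.2601]
ee_rot: [180.0, -0.1, 172.3]
ft_force: [0.4, 0.1, -0.7]
finger_gap: 0.0362
```

Request:
{"op": "drive_tool", "data": {"deltas": [0,0,-0.1,0,0,0,0.036,0,0,-0.1,0,0,0,0.036,0,0,-0.1,0,0,0,0.036,0,0,-0.1,0,0,0,0.036,0,0,-0.1,0,0,0,0.036]}}

```text
time_s: 2.18
ee_pos: [0.5778, -0.006, 0.1604]
ee_rot: [180.0, -0.1, 172.4]
ft_force: [0.2, -0.3, 0.6]
finger_gap: 0.0361
```

```bash
python3 - <<'E'
from h import *
p,d=snapshot("scene");crop(p,100,275,160,335,4,"pics/s2.png")
p,d=snapshot("top");crop(p,95,235,190,330,4,"pics/t2.png")
E
```

```text
(no output)
```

View pics/s2.png

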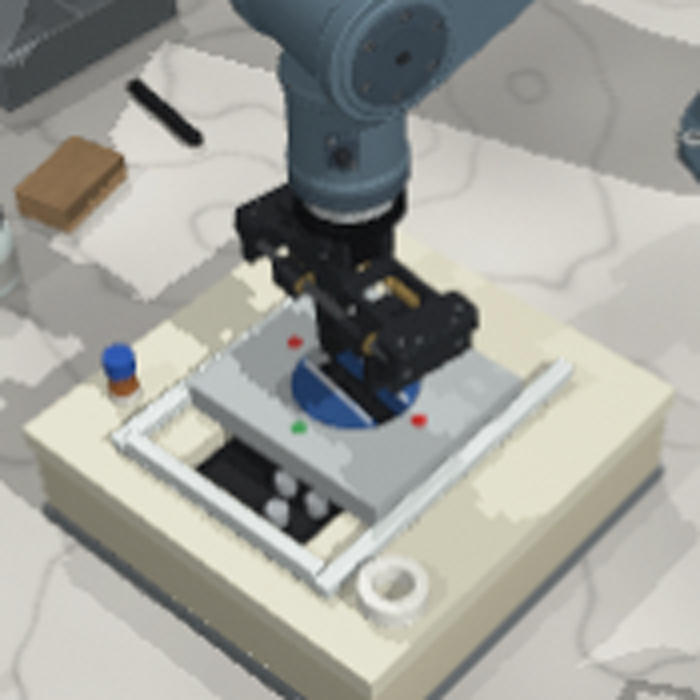

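Fingertips at about (330,350) and (385,385) in the crop hang over the black slot. Entering it now.

Request:
{"op": "drive_tool", "data": {"deltas": [0,-0.001,-0.01,0,0,0,0.036,0,-0.001,-0.016,0,0,0,0.036,0,-0.001,-0.022,0,0,0,0.036,0,-0.001,-0.028,0,0,0,0.036,0,-0.001,-0.028,0,0,0,0.036,0,-0.001,-0.028,0,0,0,0.036]}}

```text
time_s: 2.78
ee_pos: [0.5785, -0.0085, 0.1321]
ee_rot: [180.0, -0.1, 172.3]
ft_force: [0.2, -0.0, 0.4]
finger_gap: 0.0358
```

Request:
{"op": "drive_tool", "data": {"deltas": [0,0,0,0,0,0.05,0.036,0,0,0,0,0,0.1,0.036,0,0,0,0,0,0.15,0.036,0,0,0,0,0,0.2,0.036,0,0,0,0,0,0.25,0.036,0,0,0,0,0,0.29,0.036,0,0,0,0,0,0.29,0.036]}}

```text
time_s: 3.37
ee_pos: [0.5789, -0.0087, 0.1329]
ee_rot: [-180.0, 0.0, -171.0]
ft_force: [-0.7, -0.2, -0.7]
finger_gap: 0.0361
```

```bash
python3 - <<'E'
from h import *
o=status.get_obs();print(o["ee_pos"],o["ee_rot"],o["ft_force"],o["torque"])
p,d=snapshot("scene");crop(p,140,290,160,335,4,"pics/s3.png");measure=__import__("m").measure;measure("scene",p)
p,d=snapshot("top");crop(p,95,235,190,330,4,"pics/t3.png")
E
```

```text
[ 0.57891345 -0.00873196  0.13290785] [-1.79989914e+02  5.69197181e-03 -1.71045619e+02] [-0.66883376 -0.18124564 -0.68746497] [-0.01227401  0.05711269 -0.01551312]
scene red [233.1 185.1] 9 [ 0.5809 -0.0693  0.1245]
scene red [264.  204.5] 6 [0.5755 0.0505 0.1245]
scene green [234.4 206.3] 9 [ 0.6373 -0.006   0.1245]
scene blue [248.  192.6] 30 [ 0.573  -0.0156  0.1245]
scene blue [241.3 200.7] 139 [ 0.6087 -0.007   0.1245]
scene blue [261.1 197.7] 27 [0.5619 0.0265 0.1245]
circ 579.756591796875 -6.890191078186035 46.12109375
```

View pics/s3.png

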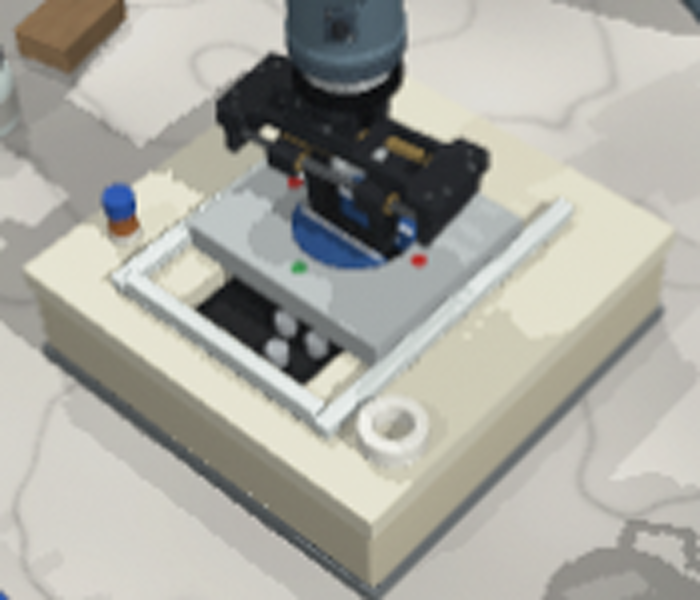

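View pics/t3.png

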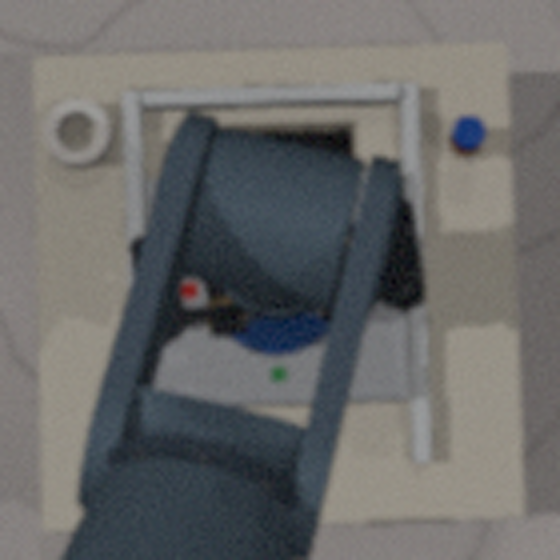

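Request:
{"op": "drive_tool", "data": {"deltas": [0,0,0,0,0,0.03,0.036,0,0,0,0,0,0.06,0.036,0,0,0,0,0,0.06,0.036]}}

```text
time_s: 3.72
ee_pos: [0.5789, -0.0086, 0.1329]
ee_rot: [179.9, 0.0, -168.0]
ft_force: [-0.4, -0.2, 1.5]
finger_gap: 0.0361
```

```bash
python3 - <<'E'
from h import *
o=status.get_obs();print(o["ee_pos"],o["ee_rot"],o["ft_force"],o["torque"])
p,d=snapshot("scene");crop(p,140,290,160,335,4,"pics/s4.png");measure=__import__("m").measure;measure("scene",p)
crop(p,170,225,215,285,10,"pics/s4z.png")
E
```

```text
[ 0.57894776 -0.00864011  0.13293414] [ 1.79929675e+02  3.41008346e-02 -1.67987705e+02] [-0.41037391 -0.15781787  1.45174048] [-0.03927814  0.16455197 -2.81889471]
scene red [233.3 185.4] 7 [ 0.5815 -0.0679  0.1245]
scene red [264.  204.5] 6 [0.5755 0.0505 0.1245]
scene green [234.4 206.3] 9 [ 0.6373 -0.006   0.1245]
scene blue [248.2 192.8] 35 [ 0.5731 -0.0146  0.1245]
scene blue [241.4 200.8] 137 [ 0.6088 -0.0067  0.1245]
scene blue [261.2 197.1] 31 [0.5598 0.0248 0.1245]
circ 578.9097900390625 -7.887063980102539 45.723411560058594
```

View pics/s4z.png

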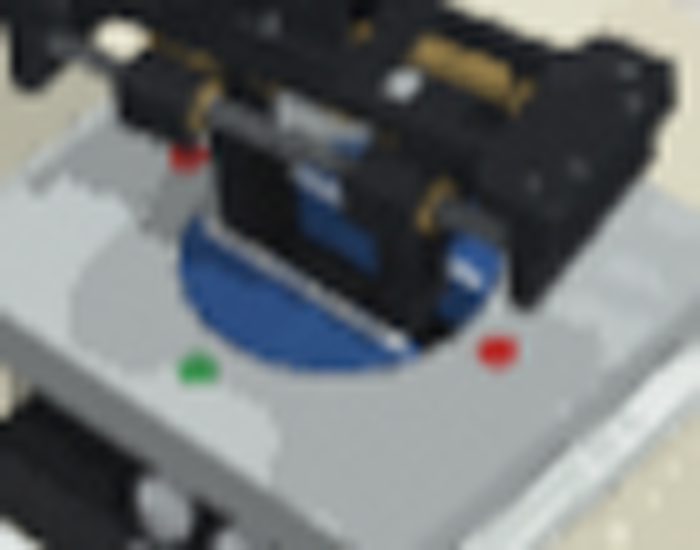

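Torque of -2.8 N m: the fastener is at its unlocked stop (0). Squaring the tool, then pushing along the housing's x.

```bash
python3 - <<'E'
from h import *
f=lambda x,y,c0,r0:((x+.5)/4-.5+c0,(y+.5)/4-.5+r0)
print(ray("top",[f(274,107,190,95)],.12), ray("top",[f(281,175,190,95)],.1245))
print(ray("scene",[f(235,345,160,140)],.12), ray("scene",[f(290,300,160,140)],.1245))
E
```

```text
[[ 0.70834333 -0.0039817   0.12      ]] [[ 0.65904411 -0.00962523  0.1245    ]]
[[0.71482467 0.01014908 0.12      ]] [[0.66335684 0.01149392 0.1245    ]]
```

Request:
{"op": "drive_tool", "data": {"deltas": [0,0,0,0,0,-0.06,0.036,0,0,0,0,0,-0.12,0.036,0,0,0,0,0,-0.173,0.036,0.008,0,0,0,0,-0.173,0.036,0.014,0.001,0,0,0,-0.173,0.036,0.02,0.001,0,0,0,-0.173,0.036,0.026,0.001,0,0,0,-0.173,0.036,0.032,0.001,0,0,0,-0.173,0.036,0.038,0.002,0,0,0,-0.173,0.036,0.038,0.002,0,0,0,-0.173,0.036]}}

```text
time_s: 4.6
ee_pos: [0.6184, -0.0066, 0.1327]
ee_rot: [-180.0, 0.1, -177.6]
ft_force: [-0.2, -0.2, 0.2]
finger_gap: 0.0359
```

Request:
{"op": "drive_tool", "data": {"deltas": [0.004,0,0,0,0,0,0.036,0.007,0,0,0,0,0,0.036,0.01,0,0,0,0,0,0.036,0.012,0,0,0,0,0,0.036,0.013,0,0,0,0,0,0.036]}}

```text
time_s: 5.02
ee_pos: [0.6299, -0.0061, 0.1327]
ee_rot: [180.0, -0.0, -177.6]
ft_force: [-4.3, 1.7, 1.2]
finger_gap: 0.0359
```

```bash
python3 - <<'E'
from h import *
o=status.get_obs();print(o["ee_pos"],o["ee_rot"],o["ft_force"],o["torque"])
p,d=snapshot("scene");crop(p,140,290,160,335,4,"pics/s5.png");measure=__import__("m").measure;measure("scene",p)
E
```

```text
[ 0.62994236 -0.00612886  0.13266695] [ 1.79966041e+02 -1.11423767e-02 -1.77569739e+02] [-4.2980685   1.68260311  1.19418324] [0.43603859 0.60750361 0.10770406]
scene red [222.2 194. ] 8 [ 0.6277 -0.0664  0.1245]
scene red [252.5 214. ] 10 [0.6232 0.0514 0.1245]
scene green [222.5 216.2] 10 [ 0.6856 -0.0039  0.1245]
scene blue [230.3 210.4] 149 [ 0.6561 -0.0035  0.1245]
circ 627.6240234375 -6.920000076293945 44.558414459228516
```

View pics/s5.png

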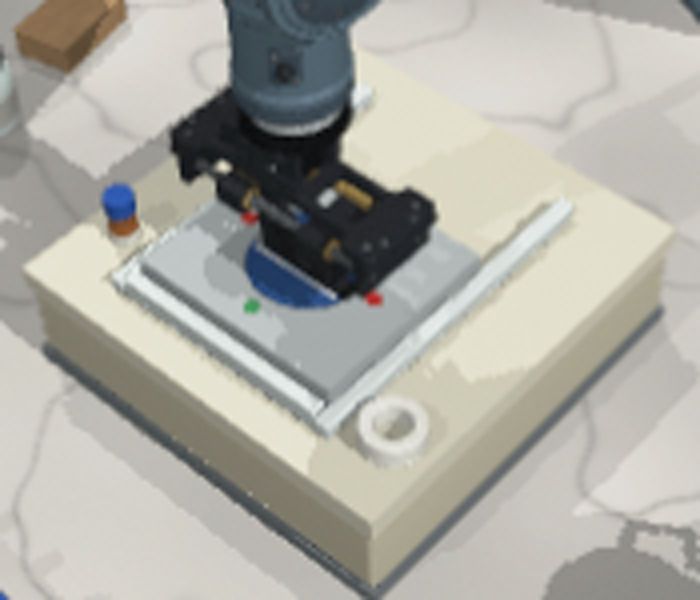

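Request:
{"op": "drive_tool", "data": {"deltas": [0.002,0,0,0,0,0,0.036,0.004,0,0,0,0,0,0.036,0.004,0,0,0,0,0,0.036]}}

```text
time_s: 5.32
ee_pos: [0.6336, -0.0061, 0.1326]
ee_rot: [180.0, -0.1, -177.6]
ft_force: [-5.0, 2.8, 1.3]
finger_gap: 0.0362
```

Request:
{"op": "drive_tool", "data": {"deltas": [0.002,0,0,0,0,0,0.036,0.003,0,0,0,0,0,0.036,0.003,0,0,0,0,0,0.036]}}

```text
time_s: 5.57
ee_pos: [0.6339, -0.0061, 0.1325]
ee_rot: [179.9, -0.4, -177.6]
ft_force: [-17.1, 2.4, 10.4]
finger_gap: 0.0361
```

Request:
{"op": "drive_tool", "data": {"deltas": [-0.006,0.001,0,0,0,0,0.036,-0.006,0.001,0,0,0,-0.08,0.036,-0.006,0.001,0,0,0,-0.16,0.036,-0.006,0.001,0,0,0,-0.24,0.036,-0.006,0.001,0,0,0,-0.32,0.036,-0.006,0.001,0,0,0,-0.4,0.036,-0.006,0.001,0,0,0,-0.4,0.036]}}

```text
time_s: 6.15
ee_pos: [0.6309, -0.0059, 0.133]
ee_rot: [-180.0, 0.0, 159.3]
ft_force: [-4.2, -0.5, 1.3]
finger_gap: 0.0362
```

```bash
python3 - <<'E'
from h import *
o=status.get_obs();print(o["ee_pos"],o["ee_rot"],o["ft_force"],o["torque"])
p,d=snapshot("scene");crop(p,140,290,160,335,4,"pics/s6.png");measure=__import__("m").measure;measure("scene",p)
E
```

```text
[ 0.63088302 -0.00586477  0.13299666] [-1.79974524e+02  3.36140562e-02  1.59288485e+02] [-4.16976876 -0.53003399  1.34192737] [-0.02740958  0.59358977  0.12942572]
scene red [221.  194.7] 7 [ 0.6321 -0.067   0.1245]
scene red [252.2 215. ] 10 [0.6264 0.0533 0.1245]
scene green [221.5 217.2] 10 [ 0.69   -0.0033  0.1245]
scene blue [226.9 209.1] 146 [ 0.659  -0.0139  0.1245]
circ 651.9736328125 -13.273907661437988 35.5147705078125
```

View pics/s6.png

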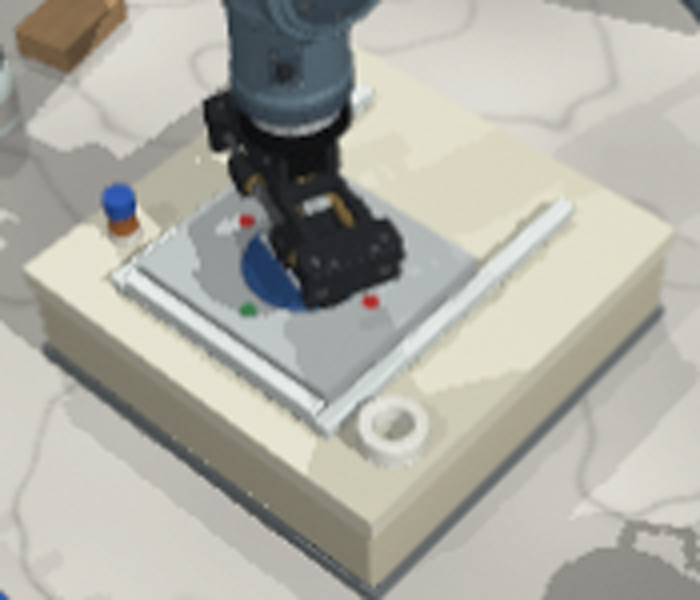

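Request:
{"op": "drive_tool", "data": {"deltas": [0,0,0,0,0,-0.08,0.036,0,0,0,0,0,-0.16,0.036,0,0,0,0,0,-0.24,0.036,0,0,0,0,0,-0.32,0.036,0,0,0,0,0,-0.4,0.036,0,0,0,0,0,-0.48,0.036,0,0,0,0,0,-0.56,0.036,0,0,0,0,0,-0.64,0.036,0,0,0,0,0,-0.72,0.036,0,0,0,0,0,-0.8,0.036,0,0,0,0,0,-0.88,0.036,0,0,0,0,0,-0.96,0.036,0,0,0,0,0,-1.04,0.036,0,0,0,0,0,-1.12,0.036,0,0,0,0,0,-1.2,0.036,0,0,0,0,0,-1.25,0.036,0,0,0,0,0,-1.25,0.036]}}

```text
time_s: 7.62
ee_pos: [0.631, -0.0053, 0.1327]
ee_rot: [180.0, -0.0, 87.9]
ft_force: [-1.5, 0.9, -0.3]
finger_gap: 0.0359
```

```bash
python3 - <<'E'
from h import *
o=status.get_obs();print(o["ee_pos"],o["ee_rot"],o["ft_force"],o["torque"],o["qpos"])
E
```

```text
[ 0.63097226 -0.00525423  0.13269659] [ 1.79967706e+02 -2.15979644e-02  8.78787161e+01] [-1.47532913  0.89237124 -0.29738269] [ 0.19535685  0.29646251 -0.01040095] [-1.12491046e+01  2.49954237e+01  8.91381900e+01  2.89870504e-02
  6.58379300e+01 -9.13967300e+00]
```

Request:
{"op": "drive_tool", "data": {"deltas": [0,0,0,0,0,-0.03,0.036,0,0,0,0,0,-0.06,0.036,0,0,0,0,0,-0.09,0.036,0,0,0,0,0,-0.09,0.036]}}

```text
time_s: 7.95
ee_pos: [0.631, -0.0052, 0.1327]
ee_rot: [180.0, 0.0, 83.1]
ft_force: [-1.0, 2.1, 0.7]
finger_gap: 0.036
```

```bash
python3 - <<'E'
from h import *
o=status.get_obs();print(o["ee_pos"],o["ee_rot"],o["ft_force"],o["torque"])
E
```

```text
[ 0.63103396 -0.00515955  0.13271483] [1.79965906e+02 4.73397072e-02 8.31109188e+01] [-0.95193584  2.09714744  0.68233769] [0.42158762 0.4414233  2.58251483]
```

At the locked stop (2.6 N m). Relaxing, lifting out and looking.

Request:
{"op": "drive_tool", "data": {"deltas": [0,0,0,0,0,0.08,0.036,0,0,0,0,0,0.15,0.036,0,0,0,0,0,0.15,0.036,0,0,0.01,0,0,0.15,0.036,0,0,0.03,0,0,0.15,0.036,0,0,0.06,0,0,0.15,0.036,0,0,0.1,0,0,0.15,0.036,0,0,0.14,0,0,0.15,0.036,-0.05,0,0.16,0,0,0.15,0.036,-0.09,0,0.18,0,0,0.15,0.036,-0.13,0,0.2,0,0,0.15,0.036,-0.17,0,0.2,0,0,0.15,0.036,-0.21,0,0.2,0,0,0.15,0.036,-0.25,0,0.2,0,0,0.15,0.036,-0.25,0,0.2,0,0,0.15,0.036,-0.25,0,0.2,0,0,0.15,0.036]}}

```text
time_s: 9.28
ee_pos: [0.3791, -0.0055, 0.3342]
ee_rot: [179.8, 0.1, 91.2]
ft_force: [1.0, -0.6, -0.6]
finger_gap: 0.036
```

```bash
python3 - <<'E'
from h import *
o=status.get_obs();print(o["ee_pos"],o["ft_force"])
import m
for n in("scene","top"):
    p,d=snapshot(n);cv2.imwrite(f"pics/{n}7.png",p[:,:,::-1]);m.measure(n,p);
    crop(p,*((140,290,160,335) if n=="scene" else (95,235,190,330)),4,f"pics/{n}7z.png")
E
```

```text
[ 0.3791475  -0.00552801  0.33419151] [ 1.00064557 -0.57223998 -0.61436755]
scene red [221.  194.5] 6 [ 0.6315 -0.0676  0.1245]
scene red [252.2 215. ] 10 [0.6264 0.0533 0.1245]
scene green [250.5 193. ] 8 [ 0.5691 -0.009   0.1245]
scene green [221.5 217.2] 10 [ 0.69   -0.0033  0.1245]
scene blue [230.3 202.4] 226 [ 0.6346 -0.0255  0.1245]
scene blue [244.4 210.1] 138 [0.6281 0.0246 0.1245]
circ 629.89306640625 -5.918815612792969 45.52747344970703
top red [279.9 147.9] 8 [ 0.6329 -0.0659  0.1245]
top red [236.7 149. ] 7 [0.6282 0.0547 0.1245]
top green [257.3 127.1] 9 [ 0.691  -0.002   0.1245]
top green [258.9 169.9] 8 [ 0.5703 -0.0081  0.1245]
top blue [269.  148.6] 169 [ 0.6304 -0.0355  0.1245]
top blue [247.3 148.9] 168 [0.6287 0.0251 0.1245]
circ 569.0198974609375 -3.0339317321777344 102.57767486572266
```

View pics/scene7z.png

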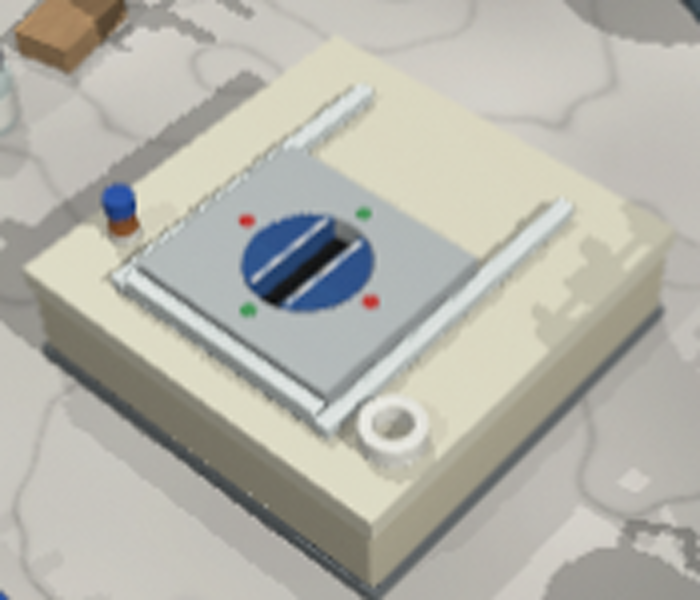

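View pics/top7z.png

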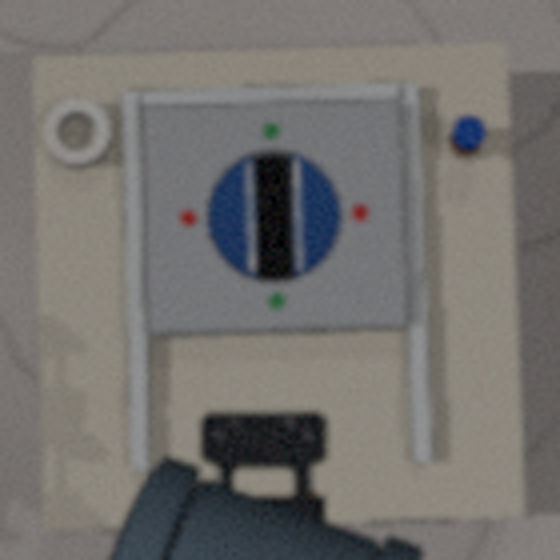

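View pics/scene7.png

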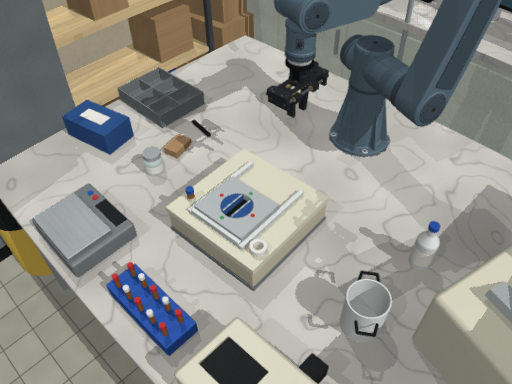

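```bash
python3 - <<'E'
from h import *
p=cv2.imread("pics/top7.png")[:,:,::-1].copy()
hsv=cv2.cvtColor(p,cv2.COLOR_RGB2HSV).astype(int)
# black slot pixels centroid per row within disc
pts=[]
for r in range(137,162):
    w=np.clip(90-hsv[r,246:272,2].astype(float),0,None)
    pts.append(((np.arange(246,272)*w).sum()/w.sum(),r))
P=ray("top",pts,.1245); v=cv2.fitLine(P[:,:2].astype(np.float32)*1000,cv2.DIST_HUBER,0,.01,.01).ravel()
print(np.degrees(np.arctan(v[1]/v[0])),v[2:])
E
```

```text
2.3873274 [630.37695   -4.998933]
```

The slot lies at 2.4°, along the housing's axis, the hatch is against the bar and the arm is clear. Handing in.

```bash
python3 -c "
from rig import arm
print(arm.close_job())"
```

```text
the job is handed in; nothing more can be done
None
```

The hatch is home against the rear stop bar and the fastener is turned to its locked stop. I handed the job in at about 9.4 s.

- **Unlocking first:** the fastener stood about 10° clockwise of its red dots at the start. I put the fingertips in the slot and turned it back to its unlocked stop, felt as a 2.8 N m rise.
- **Pushing home:** with the fingers in the slot I pushed the hatch about 51 mm. It slid at about 5 N, and the force rose to about 17 N at the bar.
- **Locking:** I turned the fastener clockwise against about 0.13 N m of friction, until the stop at 2.6 N m.
- **Last checks:** the overhead picture puts the slot at 2.4°, against 2.2–2.9° for the dots. Both pictures show the hatch against the stop bar. The vial, tape roll and other items look unmoved. The arm is well clear at a height of 0.33 m, with no contact force.
- **Checks that disagreed:**
  - The blue-area estimate from the oblique camera put the slot about 5° off. I discounted it because the visible inner cheek skews that view.
  - The disc-circle fit in the top view was also useless, so I did not use it.

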